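# Tighten the jar cap and hold the jar up level

## Task

Two square jars stand in the holder on the desk, and the cap of the taller one is not done up. While that jar stands in its pocket, turn its cap clockwise until it is fully tight; then lift the jar out of the holder, upright all the way, and hold it level and still in the gripper with its foot more than 10 cm above the desk. Finish while still holding it there; leave the short jar, the memory stick and the screwdriver beside the holder where they are.

Things in the scene. Friction and masses are not known exactly. Their poses are not given: they have to be found in the camera images.
- holder: grey plastic block, 80 (x) x 190 (y) x 30 mm high, screwed to the desk, immovable. Origin: centre of its underside, on the desk. Two square pockets, 53 x 53 mm and 24 mm deep (floor 6 mm above the desk), are centred at y = +55 and y = -55 mm on its own y axis; either jar may stand in either pocket
- tall_jar: the taller jar (body with cap 109 mm high, 0.18 to 0.34 kg): plain white square body 50 x 50 mm, 82 mm high to the flat shoulder, with a round black cap. Loose in its pocket with 1.5 mm play each side, which keeps it from turning. Origin: centre of its underside; z up, along the cap's axis
- tall_jar_cap_mid (a point): centre of the tall jar's cap, on its axis at half height, 97 mm above the jar's underside. Round ribbed black cap, 42 mm across, 24 mm high (85 to 109 mm above the jar's underside, 3 mm above the shoulder), a raised white rib on its top from centre to rim; tight when the rib points to the black stop mark, 4 x 6 mm, on the jar's shoulder (at the jar's own -x side)
- tall_jar_cap (a joint): angle of the tall jar's cap from fully tight, rad: 0 = tight against its stop; grows anticlockwise seen from above up to 1.5. It starts between 0.5 and 1.3, so tightening is a clockwise turn by that angle. Light friction, 0.06 N m; it stays where it is left. The cap is captive (turns but does not rise or come off), so the jar can be lifted by the cap or by its body
- short_jar: the shorter jar, same shape and 50 x 50 mm width, 56 mm to the shoulder and 83 mm high with its cap, which is already tight and does not turn; leave it alone. Origin: centre of its underside
- stick: memory stick, 17 x 50 x 8 mm, lying loose on the robot's side of the holder; leave it alone. Origin: centre of its underside
- driver: slim screwdriver, 12 x 140 x 12 mm, lying loose beside the left end (+y) of the holder; leave it alone. Origin: centre of its underside
There are look-alikes about, which are no part of the job. What is shaped like the tall_jar but pink or purple is not meant.

How it is judged (in metres and radians):
On the way, in this order (a step that is already met when the one before it is completed fails the run):
1. the tall jar's cap is fully tight while the jar stands in its pocket (value of joint tall_jar_cap below 0.08 rad and height (world z) of tall_jar below 0.015 m), for 0.2 s.
2. the tall jar is out of the holder, its foot more than 10 cm above the desk, upright (height (world z) of tall_jar above 0.098 m and angle between tall_jar's own z axis and vertical below 0.12 rad), for 0.2 s.
At the end, for the whole second after the job is handed in: fingers hold the tall jar, foot over 98 mm above the desk, tilt under 0.1 rad, at rest (30 mm/s, 0.3 rad/s), off the holder and the short jar; its cap within 0.12 rad of tight; short jar upright (0.1 rad), moved under 15 mm; stick and screwdriver moved under 30 mm (height (world z) of tall_jar above 0.098 m and angle between each of tall_jar, short_jar's own z axis and vertical below 0.1 rad and linear speed of tall_jar below 0.03 m/s and angular speed of tall_jar below 0.3 rad/s and value of joint tall_jar_cap below 0.12 rad and contact force between the fingers and tall_jar above 1 N and contact force between tall_jar and holder below 0.05 N and contact force between tall_jar and short_jar below 0.05 N and distance of short_jar from where it was at the start of the episode below 0.015 m and distance of each of stick, driver from where it was at the start of the episode below 0.03 m); the arm keeps its last pose, push and grip.
It fails at once if the tall jar is tipped by more than 0.35 rad (20 degrees) (angle between tall_jar's own z axis and vertical above 0.35 rad).
It fails at once if the short jar is lifted, tipped or pushed out of its place (distance of short_jar from where it was at the start of the episode above 0.02 m or angle between short_jar's own z axis and vertical above 0.25 rad).
It also fails if it takes over 42 s, if anything falls off the work surface, if the arm or the gripper's body presses on something with over 40 N, if the wrist force passes 120 N, or if a joint passes its speed limit or range.

## Robot

A 6-joint arm with a two-finger parallel gripper is mounted at the origin on a cart in front of the work surface, level with it; the furniture and walls round the work are solid. World frame = base frame: x ahead of the robot, y to its left, z up, the work surface at z = 0. Lengths are in mm, angles in rad, forces in N, time in s.
With the tool pointing down it reaches from about 275 to 825 mm from the base axis. Payload 4.9 kg.
Tool frame: the origin (TCP) lies at the very end of the fingers, on their centre line; the grasp point (between the pads) lies 19 mm behind it; z points along the fingers, y is the line along which they close (so a half turn about z gives the same grasp; the last joint's range is limited). The gripper opens to 85 mm and grips with 20 to 120 N. Pads are 22 mm wide; open, the fingers measure 114 mm over their backs; the gripper's body (76 mm by 85 mm) begins 54 mm behind the grasp point. The pads swing forward as they close: fully open they stand 13 mm farther back than shut.
Start: joints at [1.122, 0.326, -0.193, 1.052, 0, 1.437], TCP at [170.289, 522.992, 231.281] pointing down, gripper open.
Joint ranges: [-2.65, 2.65], [-0.97, 1.79], [-1.3, 1.35], [-1.93, 2.1], [-1.47, 1.37], [-3.14, 3.14]. Speed limits (rad/s): [2.57, 2.57, 3.14, 3.14, 3.14, 3.14].

## Interface

Orientations are given as a unit quaternion [x, y, z, w].
In Python, from cell import r, get_image, ticket gives the robot as it stands. The module is installed in compiled form; this text tells all that it offers.
- The arm moves only by the tool drive_tool, never from a script. Its argument "plan" is a list of rows, each a list of 2 entries, a list of its own where there are three numbers: the shift along the tool's x, y, z in m, then the turn about the tool's z in rad. A call has 1 to 10 rows; each row is the pose to reach, as a shift and turn from the pose commanded when the call began, along the tool's axes at that moment; what a row does not reach only later rows make up. A row lasts 1/10 s, in which the tool goes at most 50 mm and 8.59 degrees, less where a joint would pass 70% of its speed; a pose out of reach is approached as far as the arm can. A call with a gripper value outside its range is refused whole. "gripper" is the gripper's target within -1 to 1 (shut at 1, half-way at 0, fully open at -1), set as the call begins (left out, the last holds). The fingers move at their own pace and stop on an object; "squeeze" is the grip in N (left out, the last holds). Time passes only in rows, so rows that repeat a pose let the fingers close. It gives the time, the measured TCP pose, the force, the opening and the grip force at its end, in the units of the state.
- r.read_state(): the state, without advancing time (a new reading comes with each control period).
- get_image(name): name is "scene" or "top" or "wrist"; returns a dict with "img" (384x512x3 uint8, red, green, blue), "fx", "fy", "cx", "cy" (pixels), "k1" (the pictures are not rectified: a ray, as slopes to the right and down, at radius r is drawn at 1 + k1 r^2 times it, then the intrinsics apply), "R" (3x3) and "t" (3): a world point X has camera coordinates R X + t; the wrist camera has in their place "mount" (4x4, takes a point from camera to tool coordinates, whose origin is the TCP and whose axes are the flange's). Camera axes: x right, y down, z forward; pixel columns grow to the right and rows downward; lengths in mm; the calibration is good to about 2 mm. A picture is of the moment at which its call begins: read the wrist's pose just before it. There is no depth.
- ticket.hand_in(): hands the job in; it is judged then, once.
The state is a dict: "clock": time; "joint_pos": joint angles; "joint_velocities": joint speeds; "joint_efforts": joint torques, N m; "eef_pos": TCP position; "eef_rot": TCP orientation; "ft_force": force on the tool from outside, world axes, zero at the start; "wrist_torque": the same for the moment, N m; "width": finger opening in mm; "gripper_force": force on a finger pad.
Only numpy, scipy, OpenCV 4.12 (cv2) and the standard library are available. Lean on these libraries where they do the work, as an engineer would, in place of code of your own. Each camera call takes 0.05 s, during which the arm holds its last target. There are 200 camera calls.

## Working session

There is one attempt and no reset: what is moved stays moved. The work goes in short steps, Python scripts to look and compute and a tool call to move; the robot and the scene stay as the last step left them, time stands still between calls to the robot, and variables do not carry over. Pictures are saved under pics/ and viewed, at most 10 in all, crops included, and the job is handed in when it is done.

Besides the shell and the picture viewer there is one more tool, called after ">>>" by a JSON object that holds its "fn" and its "kwargs", one argument or row to a line. drive_tool: Moves the arm, as the interface text tells. Its arguments: {"type":"object","properties":{"plan":{"type":"array"},"gripper":{"type":"number"},"squeeze":{"type":"number"}},"required":["plan"]}

```bash
mkdir -p pics; cat > h.py <<'E'
import numpy as np, cv2
from cell import r,get_image,ticket
from scipy.spatial.transform import Rotation as Ro
def ray(c,u,v,s=None):
    K=np.array([[c['fx'],0,c['cx']],[0,c['fy'],c['cy']],[0,0,1.]])
    p=cv2.undistortPoints(np.array([[[u,v]]],float),K,np.array([c['k1'],0,0,0.]))[0,0]
    d=np.array([p[0],p[1],1.])
    if 'mount' in c:
        T=np.eye(4);T[:3,:3]=Ro.from_quat(s['eef_rot']).as_matrix();T[:3,3]=s['eef_pos'];M=T@np.array(c['mount'])
        return M[:3,3],M[:3,:3]@d
    R=np.array(c['R']);return -R.T@np.array(c['t']),R.T@d
def onz(c,u,v,z,s=None):
    o,d=ray(c,u,v,s);return o+d*(z-o[2])/d[2]
E
python3 - <<'E'
from h import *
s=r.read_state();print({k:np.round(v,3) for k,v in s.items()})
for n in('scene','top'):
    c=get_image(n);cv2.imwrite(f'pics/{n}0.png',c['img'][...,::-1])
    print(n,c['fx'],c['k1'],np.round(-np.array(c['R']).T@c['t']))
E
```

```text
{'clock': np.float64(0.0), 'joint_pos': array([ 1.122,  0.327, -0.194,  1.052,  0.   ,  1.437]), 'joint_velocities': array([ 0.001, -0.001,  0.001, -0.   ,  0.001,  0.   ]), 'joint_efforts': array([ 1.0000e-03, -4.4340e+01,  2.6244e+01,  1.5000e-02, -0.0000e+00,
       -0.0000e+00]), 'eef_pos': array([170.026, 522.443, 230.475]), 'eef_rot': array([ 0.157,  0.988, -0.001, -0.   ]), 'ft_force': array([0.26 , 0.464, 0.229]), 'wrist_torque': array([-0.013, -0.011, -0.006]), 'gripper_force': np.float64(0.0), 'width': np.float64(85.562)}
scene 484.7061125308144 0.05921347122789644 [-428.  458.  548.]
top 423.99735327926754 -0.09546705383818616 [368. -12. 958.]
```

View pics/scene0.png

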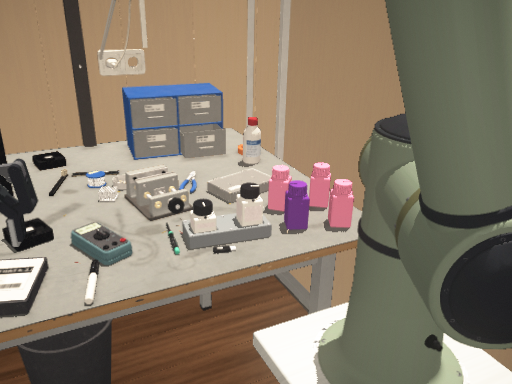

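View pics/top0.png

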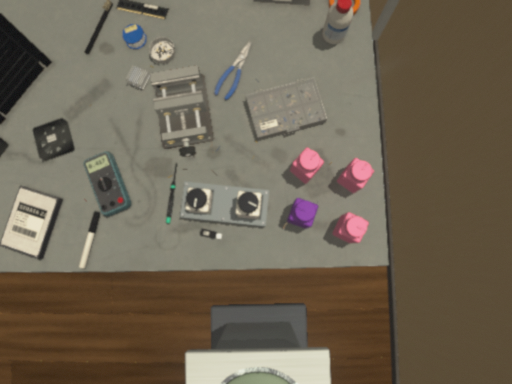

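The scene view shows the grey holder with two white jars: the left one at about (203,215) and the visibly taller right one at (249,205). Pink and purple look-alikes stand to the right. In the top view the left cap is at (198,199), the right cap at (248,204), the stick at (210,234) and the driver at (172,195). The candidates for the tall jar are the white pair, pink (307,165), (355,175) and (350,228), and purple (303,212). The right white jar fits, since it is white and the taller of the two in the holder. I'll confirm that in a crop.

```bash
python3 - <<'E'
from h import *
t=get_image('top');s=get_image('scene')
a=cv2.resize(t['img'][165:245,150:280],(780,480),interpolation=cv2.INTER_CUBIC)
b=cv2.resize(s['img'][175:260,160:290],None,fx=6,fy=6,interpolation=cv2.INTER_CUBIC)[:,:780]
cv2.imwrite('pics/topcrop.png',a[...,::-1])
# triangulate cap tops
def tri(p,q):
    o,d=ray(t,*p);o2,e=ray(s,*q)
    k=np.linalg.lstsq(np.c_[d,-e],o2-o,rcond=None)[0];A=o+d*k[0];B=o2+e*k[1];return np.round((A+B)/2),np.linalg.norm(A-B).round(1)
print('right',tri((248,204),(250,188)),'left',tri((198,199),(203,204)))
for uv,z in [((248,204),115),((198,199),89),((181,220),30),((266,227),30),((269,190),30),((187,182),30),((210,234),8),((172,195),12),((303,212),115)]: print(uv,np.round(onz(t,*uv,z)))
E
```

```text
right (array([463.,  10., 113.]), np.float64(1.6)) left (array([480., 115.,  86.]), np.float64(4.1))
(248, 204) [462.   9. 115.]
(198, 199) [478. 113.  89.]
(181, 220) [440. 160.  30.]
(266, 227) [420. -27.  30.]
(269, 190) [502. -36.  30.]
(187, 182) [525. 146.  30.]
(210, 234) [409.  99.   8.]
(172, 195) [499. 183.  12.]
(303, 212) [ 443. -100.  115.]
```

View pics/topcrop.png

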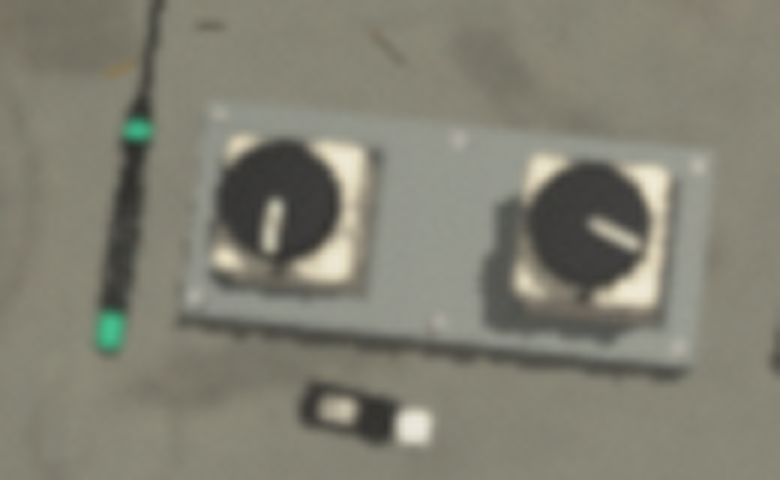

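The crop confirms it. The right jar triangulates to a top height of 113 mm, so it is the tall one. Its rib points right and slightly down, and its stop mark is at the bottom (-x) side, so it needs about 1.25 rad clockwise. Next I'll go above it.

```bash
cat >> h.py <<'E'
def shift(target):
    s=r.read_state();R=Ro.from_quat(s['eef_rot']).as_matrix()
    return R.T@(np.array(target)-s['eef_pos'])/1000
E
python3 - <<'E'
from h import *
print(shift([462,9,230]).round(4)); print(Ro.from_quat(r.read_state()['eef_rot']).as_matrix().round(3)); c=get_image('wrist');print(np.round(c['mount'],2))
E
```

```text
[-0.4366 -0.3981  0.0012]
[[-0.951  0.31  -0.   ]
 [ 0.31   0.951 -0.001]
 [ 0.    -0.001 -1.   ]]
[[   0.     -0.96   -0.28   72.17]
 [   1.      0.      0.      0.43]
 [  -0.     -0.28    0.96 -142.54]
 [   0.      0.      0.      1.  ]]
```

>>> {"fn": "drive_tool", "kwargs": {
  "plan": [
    [[-0.035,-0.032,0],0],
    [[-0.07,-0.064,0],0],
    [[-0.105,-0.096,0],0],
    [[-0.14,-0.128,0],0],
    [[-0.175,-0.16,0],0],
    [[-0.21,-0.192,0],0],
    [[-0.245,-0.224,0],0],
    [[-0.28,-0.256,0],0],
    [[-0.315,-0.288,0],0],
    [[-0.35,-0.32,0],0]
  ],
  "gripper": -1
}}

```text
clock: 1.25
eef_pos: [404.6, 108.5, 231.5]
eef_rot: [0.157, 0.988, 0.0, 0.0]
ft_force: [0.6, 0.7, -0.5]
width: 85.6
gripper_force: 0.0
```

>>> {"fn": "drive_tool", "kwargs": {
  "plan": [
    [[-0.035,-0.032,0],0],
    [[-0.07,-0.064,0],0],
    [[-0.087,-0.078,0],0],
    [[-0.087,-0.078,0],0],
    [[-0.087,-0.078,0],0],
    [[-0.087,-0.078,0],0]
  ]
}}

```text
clock: 1.85
eef_pos: [461.7, 10.2, 231.2]
eef_rot: [0.156, 0.988, 0.0, -0.0]
ft_force: [0.2, 0.4, 0.9]
width: 85.3
gripper_force: 0.0
```

```bash
python3 - <<'E'
from h import *
s=r.read_state();print(s['clock'],s['eef_pos'],s['joint_pos'].round(3),s['eef_rot'])
c=get_image('wrist');cv2.imwrite('pics/w1.png',c['img'][...,::-1])
E
```

```text
1.85 [461.73671843  10.18441852 231.15270344] [-0.138  0.164 -0.409  0.999  0.     0.175] [ 1.56162985e-01  9.87731183e-01  1.58637266e-04 -4.54429839e-04]
```

View pics/w1.png

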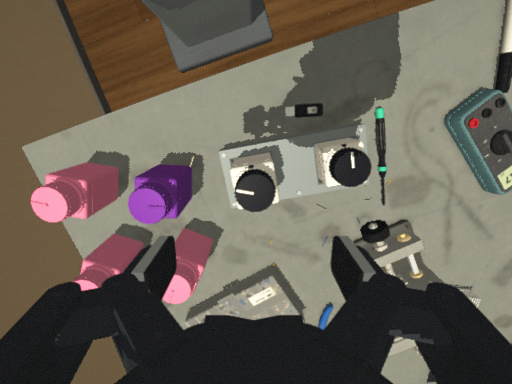

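The wrist view shows the tall jar's cap at about (255,190), with its rib pointing left. The short jar is at (350,167), the stick at (305,110), the driver at (380,155) and the purple look-alike at (152,200). I'll measure the cap and rib.

```bash
python3 - <<'E'
from h import *
s=r.read_state();c=get_image('wrist');im=c['img']
g=im.max(2);m=(g<70).astype('uint8');m[:, :225]=0;m[:,285:]=0;m[:160]=0;m[218:]=0
m=cv2.morphologyEx(m,cv2.MORPH_OPEN,np.ones((5,5)))
cn=max(cv2.findContours(m,0,1)[0],key=cv2.contourArea);print(cv2.fitEllipse(cv2.convexHull(cn)),cv2.boundingRect(cn))
# rib
hull=cv2.convexHull(cn);mm=np.zeros_like(m);cv2.fillConvexPoly(mm,hull,1);mm=cv2.erode(mm,np.ones((5,5)))
w=((g>110)&(mm>0));ys,xs=np.nonzero(w);print('rib',xs.min(),xs.max(),ys.min(),ys.max(),np.c_[xs,ys].mean(0))
cv2.imwrite('pics/w1c.png',cv2.resize(im[145:225,210:300],None,fx=7,fy=7,interpolation=cv2.INTER_CUBIC)[...,::-1])
for uv in [(255,190)]: print(onz(c,*uv,115,s))
E
```

```text
((254.57839965820312, 189.89488220214844), (38.801727294921875, 42.0775146484375), 178.6849822998047) (237, 170, 37, 41)
rib 239 253 189 194 [245.81967213 191.7704918 ]
[465.30840731  12.14702055 115.        ]
```

View pics/w1c.png

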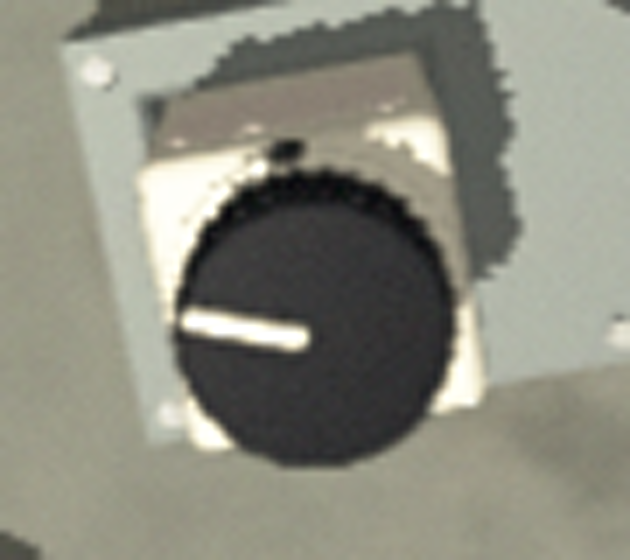

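The crop shows the top face centre at (255,193), the rib from (253.6,193.3) to (236.4,190.7), and the stop mark at (251,166.7).

```bash
python3 - <<'E'
from h import *
s=r.read_state();c=get_image('wrist')
o=onz(c,255.1,193,115,s);a=onz(c,253.6,193.3,116,s);b=onz(c,236.4,190.7,116,s);k=onz(c,251,166.7,88,s)
an=lambda v:np.arctan2(v[1],v[0])
print(o,a,b,k,'ribang',an(b-a),an(b-o),'mark',an(k-o), 'turn cw',(an(b-a)-an(k-o))%6.283)
print(shift([o[0],o[1],90]),s['clock'])
E
```

```text
[468.52247556  11.29372693 115.        ] [468.06722169   9.83116796 116.        ] [460.09663781  -5.89663705 116.        ] [446.36932827  13.92698442  88.        ] ribang -2.0398555834006404 -2.026532032825353 mark 3.023281713115028 turn cw 1.2198627034843321
[-0.00588784  0.00293512  0.1413681 ] 1.95
```

>>> {"fn": "drive_tool", "kwargs": {
  "plan": [
    [[-0.001,0.001,0.025],0],
    [[-0.002,0.001,0.05],0],
    [[-0.004,0.002,0.075],0],
    [[-0.005,0.002,0.09],0],
    [[-0.005,0.002,0.09],0],
    [[-0.005,0.002,0.09],0]
  ]
}}

```text
clock: 2.6
eef_pos: [467.8, 10.1, 141.7]
eef_rot: [0.156, 0.988, -0.0, -0.0]
ft_force: [-0.0, 0.2, 0.7]
width: 85.4
gripper_force: 0.0
```

```bash
python3 - <<'E'
from h import *
s=r.read_state();c=get_image('wrist');im=c['img'];print(s['eef_pos'],s['joint_pos'].round(2))
cv2.imwrite('pics/w2.png',im[...,::-1])
# project expected cap top centre
for x in (465,468.5):
  f=lambda p:onz(c,*p,115,s)[:2]-np.array([x,11])
  from scipy.optimize import fsolve
  print(x,fsolve(f,[255,200]))
t=get_image('top');print(onz(t,248.3,202.5,115))
E
```

```text
[467.82231508  10.11754886 141.6501762 ] [-0.14  0.26 -0.53  0.77 -0.    0.18]
465 [251.98815287 218.25652366]
468.5 [253.55721532 222.74721339]
[465.40135505   8.48063016 115.        ]
```

View pics/w2.png

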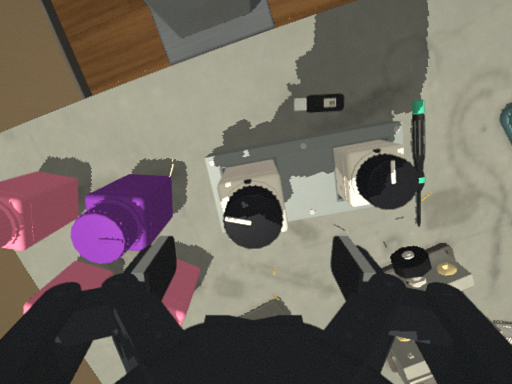

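The closer wrist view shows the cap top at about (253,218) with the fingers clear on both sides. The left finger is close to the purple jar but not touching.

```bash
python3 - <<'E'
from h import *
s=r.read_state();c=get_image('wrist');im=c['img']
m=(im.max(2)<75).astype('uint8');m[:, :215]=0;m[:,292:]=0;m[:178]=0;m[252:]=0
m=cv2.morphologyEx(m,cv2.MORPH_OPEN,np.ones((7,7)))
cn=cv2.convexHull(max(cv2.findContours(m,0,1)[0],key=cv2.contourArea))[:,0]
x,y,w,h=cv2.boundingRect(cn);print(x,y,w,h)
lo=cn[cn[:,1]>y+h*0.55].astype(float)   # lower half of outline = rim of top face
P=np.array([onz(c,*p,115,s)[:2] for p in lo])
from scipy.optimize import least_squares
f=least_squares(lambda q:np.hypot(*(P-q[:2]).T)-21,[467,11]);print(len(P),f.x,np.abs(f.fun).max())
f=least_squares(lambda q:np.hypot(*(P-q[:2]).T)-q[2],[467,11,21]);print(f.x)
print(shift([*f.x[:2],90]))
E
```

```text
226 185 56 61
13 [466.23587122  11.18759498] 0.7572531716423825
[467.76401714  10.75039824  19.79551121]
[0.00135784 0.00066371 0.05241546]
```

>>> {"fn": "drive_tool", "kwargs": {
  "plan": [
    [[0.001,0.0005,0.02],0],
    [[0.0015,0.0005,0.04],0],
    [[0.0015,0.0005,0.053],0],
    [[0.0015,0.0005,0.053],0],
    [[0.0015,0.0005,0.053],0]
  ]
}}

```text
clock: 3.25
eef_pos: [467.2, 10.5, 89.1]
eef_rot: [0.157, 0.988, -0.0, 0.0]
ft_force: [0.1, -0.3, 0.4]
width: 85.1
gripper_force: 0.0
```

>>> {"fn": "drive_tool", "kwargs": {
  "plan": [
    [[0,0,0],0],
    [[0,0,0],0],
    [[0,0,0],0],
    [[0,0,0],0],
    [[0,0,0],0],
    [[0,0,0],0],
    [[0,0,0],0],
    [[0,0,0],0],
    [[0,0,0],0],
    [[0,0,0],0]
  ],
  "gripper": 1,
  "squeeze": 40
}}

```text
clock: 4.25
eef_pos: [467.2, 10.3, 89.1]
eef_rot: [0.157, 0.988, -0.0, 0.001]
ft_force: [-0.7, -0.7, 5.4]
width: 41.0
gripper_force: 39.9
```

>>> {"fn": "drive_tool", "kwargs": {
  "plan": [
    [[0,0,0],0.1],
    [[0,0,0],0.2],
    [[0,0,0],0.3],
    [[0,0,0],0.4],
    [[0,0,0],0.5],
    [[0,0,0],0.6],
    [[0,0,0],0.7],
    [[0,0,0],0.8],
    [[0,0,0],0.9],
    [[0,0,0],1.0]
  ]
}}

```text
clock: 5.25
eef_pos: [467.9, 10.7, 89.1]
eef_rot: [0.613, 0.79, 0.001, 0.001]
ft_force: [1.4, 0.9, 2.9]
width: 41.1
gripper_force: 39.9
```

```bash
python3 - <<'E'
from h import *
s=r.read_state();print(s['joint_pos'].round(3),s['wrist_torque'].round(2),s['ft_force'].round(1),s['width'])
E
```

```text
[-1.360e-01  3.320e-01 -6.000e-01  6.360e-01  1.000e-03  1.183e+00] [ 0.14 -0.2   0.05] [1.4 0.9 2.9] 41.11213558206419
```

>>> {"fn": "drive_tool", "kwargs": {
  "plan": [
    [[0,0,0],0.06],
    [[0,0,0],0.12],
    [[0,0,0],0.18],
    [[0,0,0],0.18],
    [[0,0,0],0.18]
  ]
}}

```text
clock: 5.75
eef_pos: [468.1, 10.6, 89.0]
eef_rot: [0.679, 0.734, 0.001, 0.001]
ft_force: [1.5, 1.0, 5.2]
width: 40.7
gripper_force: 40.1
```

```bash
python3 - <<'E'
from h import *
s=r.read_state();print(s['joint_pos'].round(3),s['wrist_torque'].round(2),s['ft_force'].round(1),s['width'])
c=get_image('wrist');cv2.imwrite('pics/w3.png',c['img'][...,::-1])
E
```

```text
[-1.360e-01  3.330e-01 -5.990e-01  6.360e-01  1.000e-03  1.358e+00] [ 0.2  -0.43 -0.01] [1.5 1.  5.2] 40.745645100709375
```

View pics/w3.png

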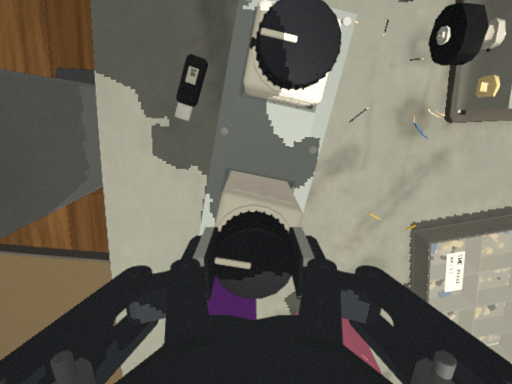

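The rib at (215,262)–(250,266) is now nearly parallel to the short jar's tight rib at (260,33)–(298,38). I'll keep turning until it meets the stop.

>>> {"fn": "drive_tool", "kwargs": {
  "plan": [
    [[0,0,0],0.03],
    [[0,0,0],0.06],
    [[0,0,0],0.06],
    [[0,0,0],0.06]
  ]
}}

```text
clock: 6.2
eef_pos: [468.1, 10.6, 89.0]
eef_rot: [0.701, 0.713, 0.001, 0.001]
ft_force: [2.5, 0.4, 5.3]
width: 40.9
gripper_force: 40.2
```

```bash
python3 - <<'E'
from h import *
s=r.read_state();print(s['joint_pos'].round(3),s['wrist_torque'].round(2),s['ft_force'].round(1),s['width'],s['joint_efforts'].round(2))
E
```

```text
[-1.360e-01  3.330e-01 -5.990e-01  6.360e-01  1.000e-03  1.418e+00] [ 0.21 -0.49 -0.07] [2.5 0.4 5.3] 40.90577079129814 [-4.200e-01 -3.567e+01  1.726e+01  8.400e-01 -3.700e-01 -3.000e-02]
```

>>> {"fn": "drive_tool", "kwargs": {
  "plan": [
    [[0,0,0],0.03],
    [[0,0,0],0.06],
    [[0,0,0],0.06],
    [[0,0,0],0.06]
  ]
}}

```text
clock: 6.6
eef_pos: [468.4, 10.4, 89.1]
eef_rot: [0.721, 0.692, 0.001, 0.001]
ft_force: [3.9, 0.5, 5.5]
width: 41.0
gripper_force: 40.2
```

```bash
python3 - <<'E'
from h import *
s=r.read_state();print(s['joint_pos'].round(3),s['wrist_torque'].round(2),s['ft_force'].round(1),s['width'],s['joint_efforts'].round(2))
E
```

```text
[-0.136  0.333 -0.599  0.636  0.     1.476] [ 0.01 -0.81  0.8 ] [3.9 0.5 5.5] 41.01980915900873 [ -0.85 -35.35  16.03   1.61  -0.22   0.78]
```

The torque jumped to 0.8 N m at 1.30 rad of total turn, which matches the estimate plus play, so the cap is on its stop. I'll hold, back off slightly to take out the wind-up, grip harder and lift straight up.

>>> {"fn": "drive_tool", "kwargs": {
  "plan": [
    [[0,0,0],0],
    [[0,0,0],0],
    [[0,0,0],0],
    [[0,0,0],-0.03],
    [[0,0,0],-0.03]
  ],
  "squeeze": 60
}}

```text
clock: 7.1
eef_pos: [468.4, 10.5, 89.2]
eef_rot: [0.712, 0.703, 0.001, 0.001]
ft_force: [3.4, 0.6, 7.0]
width: 40.9
gripper_force: 59.6
```

>>> {"fn": "drive_tool", "kwargs": {
  "plan": [
    [[0,0,-0.005],0],
    [[0,0,-0.01],0],
    [[0,0,-0.015],0],
    [[0,0,-0.02],0],
    [[0,0,-0.02],0]
  ]
}}

```text
clock: 7.6
eef_pos: [467.6, 10.4, 108.7]
eef_rot: [0.712, 0.702, 0.001, 0.001]
ft_force: [4.4, 0.9, 1.5]
width: 40.2
gripper_force: 61.9
```

```bash
python3 - <<'E'
from h import *
s=r.read_state();print(s['joint_pos'].round(3),s['wrist_torque'].round(2),s['ft_force'].round(1),s['width'],s['gripper_force'])
E
```

```text
[-0.136  0.305 -0.577  0.687  0.     1.449] [ 0.07 -1.31  0.11] [4.4 0.9 1.5] 40.246111515677974 61.89170837402344
```

```bash
python3 - <<'E'
from h import *
c=get_image('scene');w=get_image('wrist')
a=cv2.resize(c['img'][120:260,170:310],(560,560),interpolation=cv2.INTER_CUBIC);b=cv2.resize(w['img'][140:320,200:310],(230,376))
o=np.zeros((560,790,3),'uint8');o[:,:560]=a;o[:376,560:]=b
cv2.imwrite('pics/s4.png',o[...,::-1])
E
```

```text
(no output)
```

View pics/s4.png

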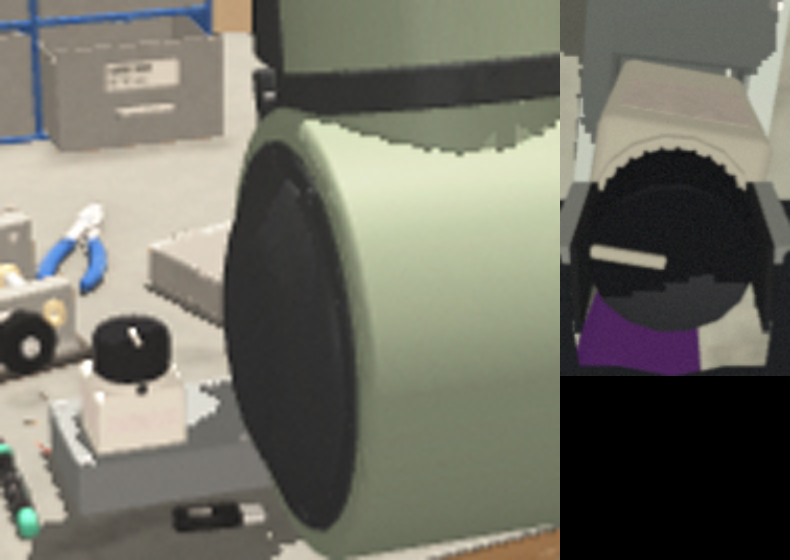

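The arm hides the jar in the scene view. In the wrist view the cap sits between the pads as before, the rib is unchanged and the body is rising with it. I'll shift about 1 mm in +x to ease the pocket wall force, then lift on.

>>> {"fn": "drive_tool", "kwargs": {
  "plan": [
    [[0,0.001,0],0],
    [[0,0.001,-0.01],0],
    [[0,0.001,-0.02],0],
    [[0,0.001,-0.035],0],
    [[0,0.001,-0.05],0],
    [[0,0.001,-0.065],0],
    [[0,0.001,-0.08],0],
    [[0,0.001,-0.095],0],
    [[0,0.001,-0.105],0],
    [[0,0.001,-0.105],0]
  ]
}}

```text
clock: 8.7
eef_pos: [467.4, 10.5, 214.3]
eef_rot: [0.712, 0.702, 0.0, 0.0]
ft_force: [0.2, -0.2, -1.9]
width: 40.4
gripper_force: 62.1
```

>>> {"fn": "drive_tool", "kwargs": {
  "plan": [
    [[0,0,-0.005],0],
    [[0,0,-0.005],0],
    [[0,0,-0.005],0],
    [[0,0,-0.005],0],
    [[0,0,-0.005],0],
    [[0,0,-0.005],0]
  ]
}}

```text
clock: 9.3
eef_pos: [467.6, 10.5, 218.1]
eef_rot: [0.712, 0.702, -0.0, -0.0]
ft_force: [0.3, -0.6, -1.9]
width: 40.3
gripper_force: 62.1
```

```bash
python3 - <<'E'
from h import *
s=r.read_state();print(s['joint_pos'].round(3),s['wrist_torque'].round(2),s['ft_force'].round(1),s['width'],s['gripper_force'])
t=get_image('top');w=get_image('wrist');c=get_image('scene')
o=np.zeros((600,800,3),'uint8');o[:384,:512]=w['img'];o[384:600,:288]=cv2.resize(t['img'][130:250,160:320],(288,216));o[384:600,300:588]=cv2.resize(c['img'][130:250,160:320],(288,216))
cv2.imwrite('pics/s5.png',o[...,::-1])
E
```

```text
[-0.136  0.185 -0.418  0.968 -0.     1.449] [-0.   -0.   -0.06] [ 0.3 -0.6 -1.9] 40.34868320377574 62.08719491958618
```

View pics/s5.png

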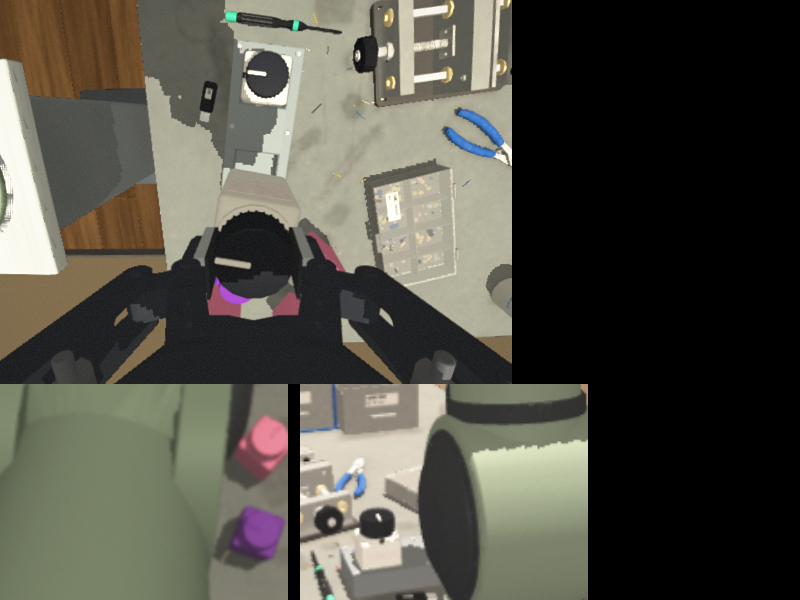

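The jar is out and held: the force is -1.9 N, about its weight. The empty pocket shows at (262,165), and the short jar, stick and driver are unmoved. I'll check the rib angle against the jar body edge.

```bash
python3 - <<'E'
from h import *
s=r.read_state();c=get_image('wrist')
cv2.imwrite('pics/w6.png',cv2.resize(c['img'][160:285,200:310],None,fx=4.7,fy=4.7,interpolation=cv2.INTER_CUBIC)[...,::-1]);print(s['clock'])
E
```

```text
9.45
```

View pics/w6.png

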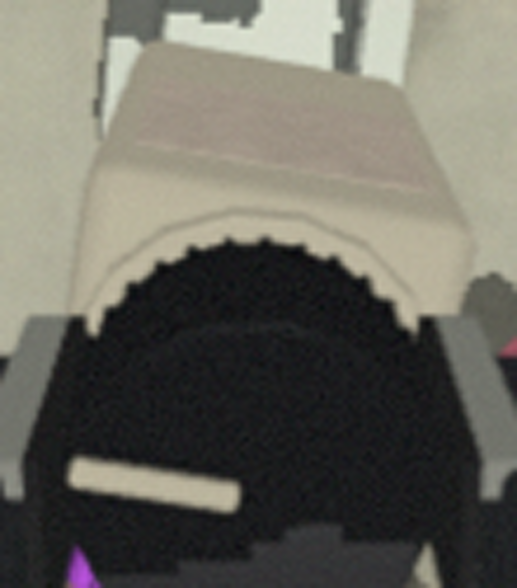

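The crop shows the rib slope (0.16) matching the jar's bottom and shoulder edges (0.15–0.18), so the cap is tight and the jar level.

```bash
python3 -c "
from h import *
print(ticket.hand_in())"
```

```text
the job is handed in; nothing more can be done
None
```

I tightened the tall jar's cap to its stop in the pocket, lifted the jar upright, and handed in at about 9.5 s with it gripped level and still, its foot about 13 cm above the desk; the short jar, stick and screwdriver looked unmoved (hand-in gave no verdict).

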